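Snap the cap back on the glue stick

TASK

Recap the open glue stick: take its cap from the round wooden coaster, set it over the neck of the stick and press straight down past the click until the cap is fully home against the shoulder. Finish while you are still gripping the cap and pushing it down firmly; do not let go. The stick stays standing in its place on the desk, and everything else on the desk is left where it is.

Things in the scene. Friction and masses are not known exactly. Their poses are not given: they have to be found in the camera images.
- cap_center (a point): The loose cap of the large glue stick: grey ribbed plastic cup, mouth down on the coaster, 32 mm in outer diameter, 46 mm tall, 14 g. This point is its centre, 23 mm above its mouth rim; z points from the mouth to its closed top. Bore 28.6 mm wide, narrowed to 25 mm by a snap lip over the lowest 3 mm.
- cap_mouth (a point): Centre of the cap's mouth rim (its lower edge), same axes as the cap.
- stick: The open large glue stick, grey plastic with a paper label, upright and loose on its ribbed twist foot, 99 mm tall, 65 g: tube 32 mm in diameter up to a flat shoulder 78 mm above the desk, then the narrower white neck, 23.6 mm in diameter, tapered to 19 mm at 95.5 mm and closed by domed glue. Origin: centre of its underside, z up along its axis.
- stick_shoulder (a point): Point on the axis of the open glue stick at the height of its shoulder, 78 mm above its foot; z up along its axis. The cap is home when its mouth rim rests on the shoulder (cap_mouth at this point).
- stick_nibs (a point): Centre of the ring of four springy snap nibs on the neck, 7 mm above the shoulder; they stand out 2.2 mm. With the mouth rim about 10.5 mm above the shoulder the cap's lip meets them; it takes about 6 to 14 N to ride over; from about 7 mm on the push drops almost to nothing and rises again only when the rim is on the shoulder.
- coaster: Round coaster of brown wood, 100 mm in diameter, 9 mm thick, loose, flat on the desk; origin at the centre of its underside. The cap stands on it within 15 mm of its middle.
- slim_stick: Another glue stick, slim and already capped: grey with a paper label, 23 mm in diameter, 89 mm tall, loose, upright; origin at the centre of its underside. Not to be used.
- sharpener: Barrel pencil sharpener, dark plastic and aluminium, 40 mm in diameter, 54 mm tall, loose; origin at the centre of its underside.
- eraser: Eraser in a card sleeve, 58 x 22 x 12 mm, long along its x, loose; origin at the centre of its underside.
- ruler_short: Short plastic ruler, 160 x 28 x 3 mm, long along its x, loose; origin at the centre of its underside.
- ruler_long: Long plastic ruler, 310 x 32 x 3 mm, long along its x, loose; origin at the centre of its underside.
- bowl: Stainless steel bowl with paper clips, 128 mm in diameter, 55 mm tall, loose; origin at the centre of its underside.
- rabbit: White ceramic rabbit pencil holder, cup 88 mm in diameter and 88 mm tall, ears up to 155 mm, pencils up to 160 mm, loose; head towards its -x, up to 70 mm from the origin at the centre of the cup's underside.
- caddy: Lavender three-step caddy, fixed, 182 mm deep along its x and 270 mm wide along its y, 50 mm tall at the front (-x), 140 mm at the back, its pens up to 210 mm; origin at the centre of its underside.

How it is judged (in metres and radians):
On the way, in this order (a step that is already met when the one before it is completed fails the run):
1. the cap is lifted off the coaster between the fingers (height (world z) of cap_center above 0.07 m and contact force between the fingers and cap above 0.5 N), for 0.1 s.
2. the gripped cap sits over the neck of the open stick and is pushed against its snap nibs, not yet home (z of cap_mouth in the frame of stick_shoulder between 0.004 and 0.012 m and horizontal distance between cap_mouth and stick_shoulder below 0.004 m and contact force between cap and stick above 3 N and contact force between the fingers and cap above 0.5 N), for 0.02 s.
3. the cap has snapped over the nibs and is home on the shoulder (z of cap_mouth in the frame of stick_shoulder between -0.002 and 0.0015 m and horizontal distance between cap_mouth and stick_shoulder below 0.002 m), for 0.1 s.
At the end, for the whole second after the job is handed in: Cap home: rim on the shoulder within 1.5 mm, 2 mm sideways, axes within 0.06 rad; still gripped (over 2 N) and pressed on the stick with over 4 N through the last second; stick upright on the desk (0.06 rad, 3 mm) within 30 mm of its start (all of step 3 and angle between the z axis of cap_mouth and the z axis of stick_shoulder, either way round below 0.06 rad and contact force between the fingers and cap above 2 N and contact force between cap and stick above 4 N and angle between stick's own z axis and vertical below 0.06 rad and height (world z) of stick between -0.003 and 0.003 m and distance of stick from where it was at the start of the episode below 0.03 m); the arm keeps its last pose, push and grip.
It fails at once if the slim glue stick, sharpener, eraser or a ruler is knocked from its place (over 20 mm) (distance of any of slim_stick, sharpener, eraser, ruler_short, ruler_long from where it was at the start of the episode above 0.02 m).
It fails at once if the bowl or the rabbit holder is knocked from its place (over 20 mm) (distance of any of bowl, rabbit from where it was at the start of the episode above 0.02 m).
It fails at once if the coaster is pushed away (over 30 mm) (distance of coaster from where it was at the start of the episode above 0.03 m).
It fails at once if the open glue stick is tipped over (angle between stick's own z axis and vertical above 0.5 rad).
It fails at once if the robot runs into the caddy (over 15 N) (contact force between the arm and caddy above 15 N).
It also fails if it takes over 45 s, if anything falls off the work surface, if the arm or the gripper's body presses on something with over 40 N, if the wrist force passes 120 N, or if a joint passes its speed limit or range.

ROBOT

A 6-joint arm with a two-finger parallel gripper is mounted at the origin on the work surface. World frame = base frame: x ahead of the robot, y to its left, z up, the work surface at z = 0. Lengths are in mm, angles in rad, forces in N, time in s.
With the tool pointing down it reaches from about 275 to 750 mm from the base axis. Payload 10.2 kg.
Tool frame: the origin (TCP) lies between the finger pads; the fingertips stand 8 mm ahead of it and the grasp point (between the pads) lies 11 mm behind it; z points along the fingers, x is the direction in which the jaws open and shut, and the axes are right-handed (so a half turn about z gives the same grasp; the last joint's range is limited). The gripper opens to 85 mm and grips with 20 to 120 N. Pads are 22 mm wide; open, the fingers measure 114 mm over their backs; the gripper's body (76 mm by 85 mm) begins 54 mm behind the grasp point. The pads swing forward as they close: fully open they stand 13 mm farther back than shut.
Start: joints at [0.928, 0.313, 1.498, -0, 1.331, -0.223], TCP at [213.991, 479.415, 215.694] pointing down, gripper open.
Joint ranges: [-2.94, 2.94], [-0.97, 2.17], [0.19, 2.56], [-1.23, 4.37], [0.02, 3.11], [-2.88, 2.88]. Speed limits (rad/s): [2.39, 2.39, 3.01, 3.14, 3.14, 3.14].

INTERFACE

Orientations are given as a unit quaternion [w, x, y, z].
In Python, from rig import sense, eyes, ctrl gives the robot as it stands.
- The arm moves only by the tool move_arm, never from a script. Its argument "rows" is a list that holds one entry, the list of rows, each a list of 5 numbers: the shift along the tool's x, y, z in mm, then the turn about the tool's z in units of 6 degrees (1.0 is 6 degrees), then the gripper command: -1 is shut, 1 is fully open, values between are in proportion. In form: [[[dx, dy, dz, roll, jaw], ...]]. A call has 1 to 12 rows; each row is the pose to reach, as a shift and turn from the pose measured when the call began, along the tool's axes at that moment; what a row does not reach only later rows make up. A row lasts 1/8 s, in which the tool goes at most 62.5 mm and 10.7 degrees, less where a joint would pass 70% of its speed; a pose out of reach is approached as far as the arm can. A call with a gripper value outside its range is refused whole. The fingers move at their own pace and stop on an object; "squeeze" is the grip in N (left out, the last holds). Time passes only in rows, so rows that repeat a pose let the fingers close. It gives the time, the measured TCP pose, the force and the opening at its end, in the units of the state.
- sense(): the state, without advancing time (a new reading comes with each control period).
- eyes.capture(name): name is "scene" or "top"; returns a dict with "color" (384x512x3 uint8, blue, green, red), "vertical_fov" (degrees; the focal length in pixels is half the picture's height over the tangent of half this angle, whatever the lens; pixels are square), "cx", "cy" (the principal point, pixels), "k1" (the pictures are not rectified: a ray, as slopes to the right and down, at radius r is drawn at 1 + k1 r^2 times it, then the intrinsics apply), "xyz" and "attitude" of the camera in the world. Camera axes: x right, y down, z forward; pixel columns grow to the right and rows downward; lengths in mm; the calibration is good to about 2 mm. A picture is of the moment at which its call begins. There is no depth.
- ctrl.finish_job(): hands the job in, once; it reports no verdict.
The state is a dict: "time_s": time; "joints": joint angles; "dq": joint speeds; "tau": joint torques, N m; "eef_pos": TCP position; "ee_rot": TCP orientation; "force": force on the tool from outside, world axes, zero at the start; "wrist_torque": the same for the moment, N m; "grip_width": opening from 0.0 (shut) to 1.0 (fully open).
Only numpy, scipy, OpenCV 4.12 (cv2) and the standard library are available. Lean on these libraries where they do the work, as an engineer would, in place of code of your own. Each camera call takes 0.05 s, during which the arm holds its last target. There are 200 camera calls.

## Working session

There is one attempt and no reset: what is moved stays moved. The work goes in short steps, Python scripts to look and compute and a tool call to move; the robot and the scene stay as the last step left them, time stands still between calls to the robot, and variables do not carry over. Pictures are saved under pics/ and viewed, about 8 in all and at most 12, crops included, and the job is handed in when it is done.

Besides the shell and the picture viewer there is one more tool, called after "Request:" by a JSON object that holds its "api" and its "payload". move_arm: Moves the arm, as the interface text tells. Its arguments: {"type":"object","properties":{"rows":{"type":"array","items":{"type":"array","items":{"type":"array","items":{"type":"number"}}}},"squeeze":{"type":"number"}},"required":["rows"]}

```bash
mkdir -p pics; python3 - <<'E'
from rig import sense, eyes, ctrl
import cv2
print(sense())
for n in ("scene","top"):
    c=eyes.capture(n); cv2.imwrite(f"pics/{n}0.png",c["color"])
    print({k:v for k,v in c.items() if k!="color"})
E
```

```text
{'time_s': 0.0, 'joints': array([ 9.27647517e-01,  3.13439248e-01,  1.49843924e+00, -1.87698055e-05,
        1.33099373e+00, -2.23408112e-01]), 'dq': array([ 0.00047133, -0.00023142, -0.00043729,  0.00120842,  0.00013111,
        0.00054482]), 'tau': array([-2.41716014e-03, -4.12272227e+01, -2.59735876e+01, -3.80715319e-04,
        4.29184962e-03,  7.31015717e-06]), 'eef_pos': array([213.79913841, 479.1910441 , 215.13977901]), 'ee_rot': array([ 2.29207787e-04,  8.38903754e-01,  5.44279416e-01, -5.97380597e-04]), 'force': array([ 0.24104053,  0.13102913, -0.03272774]), 'wrist_torque': array([0.05202639, 0.03730682, 0.01658108]), 'grip_width': 1.0032360509271727}
{'vertical_fov': 50.88521470610895, 'cx': 259.1273712656613, 'cy': 187.1789603729842, 'k1': 0.013441952375715554, 'xyz': array([1183.88722635,  -15.18321453, 1094.14543926]), 'attitude': array([-0.18392497,  0.63215377,  0.72418504, -0.20520537])}
{'vertical_fov': 42.32620966466047, 'cx': 249.48453135855902, 'cy': 189.94036556334697, 'k1': -0.17248529269389679, 'xyz': array([ 407.03600329, -100.93848761, 1655.83144821]), 'attitude': array([-0.04420513,  0.714276  , -0.69787122,  0.02883515])}
```

View pics/scene0.png

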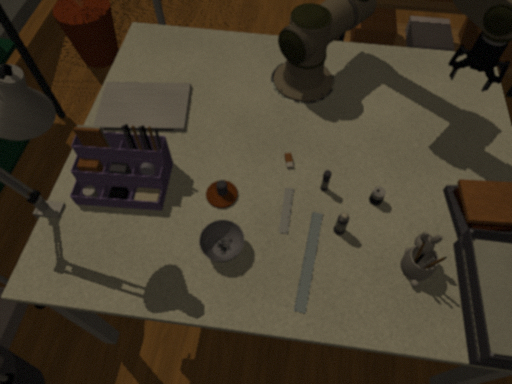

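View pics/top0.png

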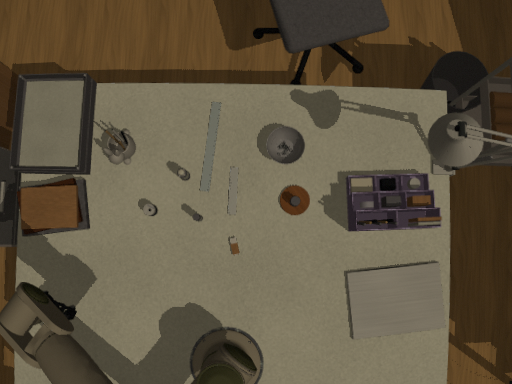

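The scene view shows the cap on the coaster near (223,188), stick candidates at (341,224) and (326,180), and the sharpener at (377,197). In the top view these are at (294,200), (180,173), (192,213) and (148,208). I'll zoom in on them.

```bash
cat > h.py <<'E'
import numpy as np, cv2
from scipy.spatial.transform import Rotation as R
def cam(c):
    f=c["color"].shape[0]/2/np.tan(np.radians(c["vertical_fov"])/2)
    w,x,y,z=c["attitude"]
    return f,c["cx"],c["cy"],c["k1"],np.array(c["xyz"]),R.from_quat([x,y,z,w]).as_matrix()
def ray(c,u,v):
    f,cx,cy,k,p,M=cam(c)
    d=np.array([(u-cx)/f,(v-cy)/f]); s=d.copy()
    for _ in range(20): s=d/(1+k*(s@s))
    r=M@np.array([s[0],s[1],1]); return p,r/np.linalg.norm(r)
def plane(c,u,v,z):
    p,r=ray(c,u,v); return p+r*(z-p[2])/r[2]
def proj(c,P):
    f,cx,cy,k,p,M=cam(c); q=M.T@(np.array(P,float)-p); s=q[:2]/q[2]; s=s*(1+k*(s@s)); return np.array([cx+f*s[0],cy+f*s[1]])
E
python3 - <<'E'
from h import *
from rig import eyes
import pickle
cs={n:eyes.capture(n) for n in("scene","top")}
pickle.dump(cs,open("c0.pkl","wb"))
def crop(n,x,y,w,h): return cv2.resize(cs[n]["color"][y:y+h,x:x+w],(400,300),interpolation=cv2.INTER_CUBIC)
a=[crop("scene",305,165,80,60+0),crop("scene",195,170,64,48),crop("top",140,160,80,60),crop("top",262,176,64,48)]
a[0]=crop("scene",300,165,100,75)
im=np.vstack([np.hstack(a[:2]),np.hstack(a[2:])])
im=np.clip((im/255.)**.6*255,0,255).astype(np.uint8)
cv2.imwrite("pics/crops.png",im)
for n,u,v in(("top",294,200),("scene",223,190),("top",180,175),("scene",341,224),("top",192,213),("scene",326,180),("top",148,208),("top",234,245),("scene",290,160)): print(n,u,v,plane(cs[n],u,v,40).round())
E
```

```text
top 294 200 [ 544. -210.   40.]
scene 223 190 [ 556. -204.   40.]
top 180 175 [619. 167.  40.]
scene 341 224 [623. 158.  40.]
top 192 213 [494. 123.  40.]
scene 326 180 [476. 107.  40.]
top 148 208 [507. 270.  40.]
top 234 245 [393. -18.  40.]
scene 290 160 [415. -11.  40.]
```

View pics/crops.png

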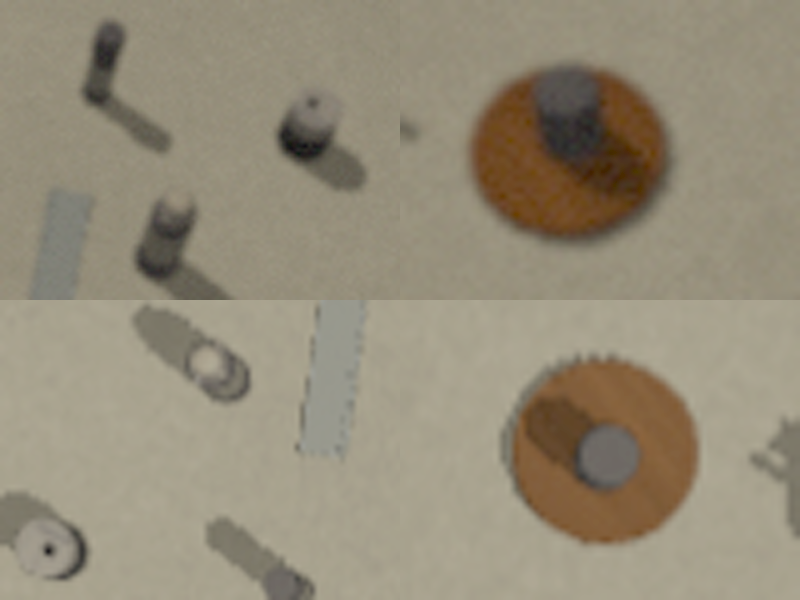

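```bash
python3 - <<'E'
from h import *
import pickle
cs=pickle.load(open("c0.pkl","rb"))
def lsq(rs):
    A=sum(np.eye(3)-np.outer(d,d) for p,d in rs); b=sum((np.eye(3)-np.outer(d,d))@p for p,d in rs)
    X=np.linalg.solve(A,b); return X,[np.linalg.norm(np.cross(X-p,d)) for p,d in rs]
rs=[]
for n,(x,y,w,h) in dict(scene=(205,175,38,40),top=(276,182,38,38)).items():
    im=cs[n]["color"][y:y+h,x:x+w].astype(float)
    k=cv2.GaussianBlur(im,(0,0),.5); ratio=k[...,0]/(k[...,2]+1)
    # coaster mask by brown; cap = grey blob inside the coaster's hull
    brown=(ratio<.62).astype(np.uint8)
    cn=max(cv2.findContours(brown,0,1)[0],key=cv2.contourArea); el=cv2.fitEllipse(cv2.convexHull(cn))
    q=cv2.resize(ratio,None,fx=8,fy=8,interpolation=cv2.INTER_CUBIC)
    hull=np.zeros(q.shape,np.uint8); cv2.ellipse(hull,((el[0][0]*8+3.5,el[0][1]*8+3.5),(el[1][0]*8-16,el[1][1]*8-16),el[2]),1,-1)
    m=((q>.7)&(hull>0)).astype(np.uint8)
    N,L,S,C=cv2.connectedComponentsWithStats(m); i=1+np.argmax(S[1:,4]); u=(C[i]+.5)/8-.5+[x,y]
    print(n,"coaster",np.add(el[0],[x,y]).round(2),np.round(el[1],1),plane(cs[n],*np.add(el[0],[x,y]),9).round(1),"cap",u,S[i]/8.+[x,y,0,0,0])
    rs.append(ray(cs[n],*u)); print(plane(cs[n],*u,32))
print("cap ctr",*lsq(rs))
a=[]
for n,(x,y) in dict(scene=(328,208),top=(168,162)).items():
    im=cs[n]["color"][y:y+30,x:x+26]; a.append(cv2.resize(im,(390,450),interpolation=cv2.INTER_NEAREST))
    print(n); print(im.sum(2)[:26,:24]//3)
cv2.imwrite("pics/stick.png",(np.hstack(a)/255.)**.6*255)
E
```

```text
scene coaster [221.33 193.72] [28.4 32.3] [ 551.4 -212.1    9. ] cap [221.49461948 187.09077332] [217.375 181.      9.125  13.875 763.75 ]
[ 541.07673901 -211.81140768   32.        ]
top coaster [294.34 199.79] [29.6 30. ] [ 547.8 -213.2    9. ] cap [294.54091992 200.69274614] [290.375 196.5     9.375   9.25  551.   ]
[ 542.84054618 -212.35842598   32.        ]
cap ctr [ 542.5691578  -211.78421299   34.38569362] [np.float64(0.41537327245568717), np.float64(0.41537327245569317)]
scene
[[92 93 91 93 89 92 92 89 90 90 90 93 92 90 92 93 94 92 94 95 94 91 94 92]
 [94 92 93 88 91 92 91 92 91 89 92 92 94 89 89 89 93 93 92 93 95 92 89 93]
 [90 92 89 88 89 90 92 92 91 92 91 91 90 93 91 93 92 95 91 92 95 94 94 96]
 [91 90 90 90 90 95 92 92 94 93 88 95 94 92 86 88 90 88 91 91 94 95 94 95]
 [89 91 87 91 90 92 94 93 96 92 92 91 90 87 87 87 88 91 90 88 91 90 90 93]
 [87 87 90 90 94 93 91 90 93 93 90 90 85 83 89 91 91 88 86 81 86 90 94 91]
 [92 89 90 90 95 92 91 92 93 92 87 82 73 79 87 95 91 90 87 80 80 92 95 93]
 [92 92 92 90 93 94 92 93 91 88 78 62 61 71 83 91 92 90 84 73 76 87 95 93]
 [92 91 89 
[... 3388 characters left out ...]
7 120 117 117 114 113 116 118 115 114 113 114 112
  111 113 113 112 113 113]
 [115 115 114 115 118 119 119 119 118 116 115 115 115 114 114 113 113 111
  111 114 113 111 113 112]
 [116 114 115 116 118 116 117 121 119 118 116 116 115 114 113 115 116 112
  114 115 114 114 115 113]
 [117 116 118 117 115 113 113 117 119 120 118 118 118 115 113 116 116 114
  116 117 115 114 114 113]
 [117 118 119 118 117 114 112 115 117 118 116 117 117 115 116 116 114 114
  118 117 116 114 113 111]
 [118 117 117 117 118 116 113 114 115 114 111 115 117 116 117 115 112 113
  117 118 115 113 113 112]][ WARN:0@0.650] global loadsave.cpp:1063 imwrite_ Unsupported depth image for selected encoder is fallbacked to CV_8U.
```

View pics/stick.png

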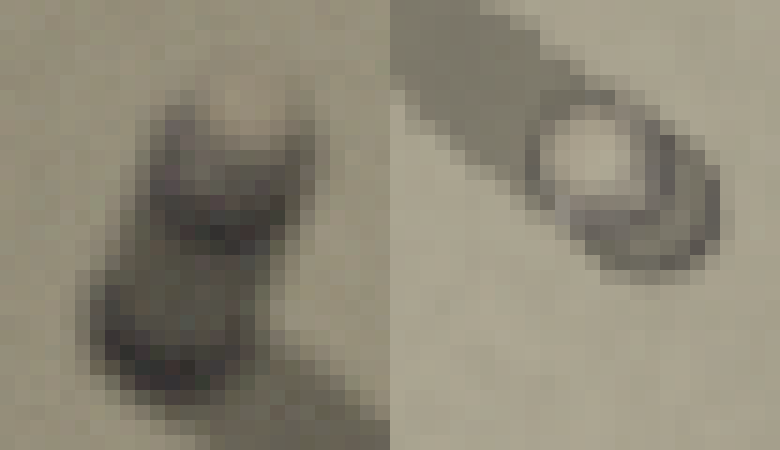

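```bash
cat >> h.py <<'E'
def tool(target):
    from rig import sense
    s=sense(); w,x,y,z=s["ee_rot"]; M=R.from_quat([x,y,z,w]).as_matrix()
    print("t",s["time_s"],"tcp",s["eef_pos"].round(1),"F",s["force"].round(1),"w",round(s["grip_width"],3),"zax",M[:,2].round(4),"xax",M[:,0].round(3))
    print("shift",(M.T@(np.array(target)-s["eef_pos"])).round(1))
E
python3 - <<'E'
from h import *
import pickle
cs=pickle.load(open("c0.pkl","rb"))
t,s=cs["top"],cs["scene"]
print("shoulder top",plane(t,181.5,172.5,78),"dome",plane(t,181.2,172.2,96),"foot",plane(t,184.8,175,5))
print("scene dome",plane(s,343.5,214.8,95))
for z in(0,78,97):print(z,proj(s,[619,163,z]),proj(t,[619,163,z]))
tool([542.5,-212,125])
E
```

```text
shoulder top [622.06556887 156.4573369   78.        ] dome [620.56040051 154.52751922  96.        ] foot [623.71833174 156.77430824   5.        ]
scene dome [622.37855274 154.97044848  95.        ]
0 [340.39197207 229.05413608] [183.14614223 176.54043418]
78 [345.26800109 216.92386145] [179.45858107 173.39997612]
97 [346.54252994 213.75430195] [178.50632385 172.58876187]
t 0.2 tcp [213.9 479.3 215.4] F [-0.2 -0.6  1.1] w 0.998 zax [-5.e-04 -7.e-04 -1.e+00] xax [ 0.408  0.913 -0.001]
shift [-497.3  581.8   90.6]
```

Request:
{"api": "move_arm", "payload": {"rows": [[[-20, 23, 0, 0, 1], [-55, 64, 0, 0, 1], [-95, 111, 0, 0, 1], [-135, 158, 0, 0, 1], [-175, 205, 0, 0, 1], [-215, 252, 0, 0, 1], [-255, 298, 0, 0, 1], [-295, 345, 0, 0, 1], [-335, 392, 0, 0, 1], [-375, 439, 0, 0, 1], [-410, 480, 0, 0, 1], [-440, 515, 0, 0, 1]]], "squeeze": 70}}

```text
time_s: 1.7
eef_pos: [505.3, -134.5, 215.4]
ee_rot: [-0.0, 0.839, 0.544, -0.0]
force: [0.8, 0.6, 0.4]
grip_width: 1.004
```

```bash
python3 -c "
from h import *
tool([542.5,-212,100])"
```

```text
t 1.7 tcp [ 505.3 -134.5  215.4] F [0.8 0.6 0.4] w 1.004 zax [-7.e-04 -4.e-04 -1.e+00] xax [ 0.409  0.913 -0.001]
shift [-55.5  65.7 115.4]
```

Request:
{"api": "move_arm", "payload": {"rows": [[[-30, 35, 20, 0, 1], [-50, 58, 60, 0, 1], [-56, 66, 100, 0, 1], [-56, 66, 125, 0, 1], [-56, 66, 125, 0, 1], [-56, 66, 125, 0, 1]]]}}

```text
time_s: 2.45
eef_pos: [543.1, -212.8, 91.6]
ee_rot: [0.001, 0.839, 0.544, -0.0]
force: [-0.2, 0.8, 0.1]
grip_width: 0.996
```

```bash
python3 -c "
from h import *
from rig import eyes
tool([542.5,-212,26])
c=[eyes.capture(n)['color'] for n in('scene','top')]
a=[cv2.resize(i[y:y+100,x:x+66],(396,600),interpolation=2) for i,(x,y) in zip(c,((190,130),(262,150)))]
cv2.imwrite('pics/pre.png',((np.hstack(a)/255.)**.6*255).astype(np.uint8))"
```

```text
t 2.45 tcp [ 543.1 -212.8   91.6] F [-0.2  0.8  0.1] w 0.996 zax [ 8.0e-04 -1.4e-03 -1.0e+00] xax [ 0.408  0.913 -0.001]
shift [ 0.5 -1.  65.6]
```

View pics/pre.png

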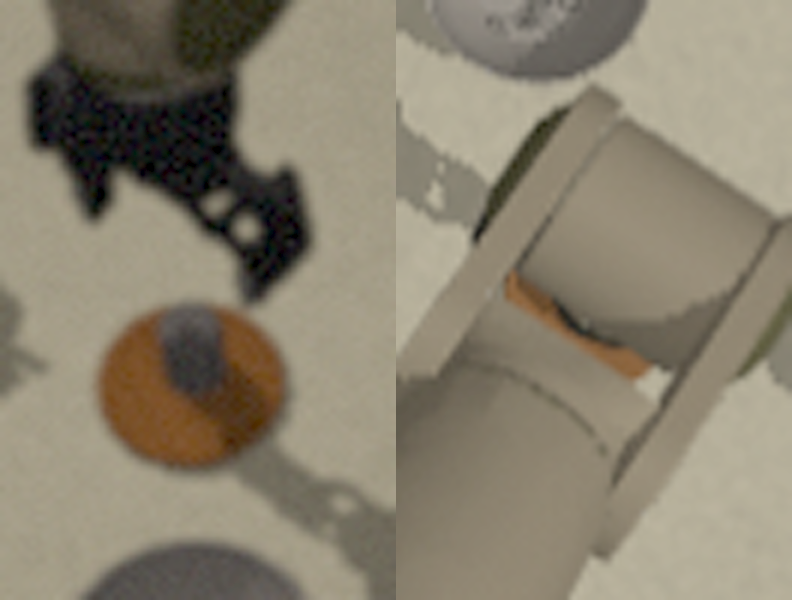

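The scene view shows the open fingers straddling the cap, with tips at about (92,215) and (255,300) in the crop. The top view is blocked by the wrist. Descending now.

Request:
{"api": "move_arm", "payload": {"rows": [[[0, -1, 20, 0, 1], [0, -1, 40, 0, 1], [0, -1, 56, 0, 1], [0, -1, 65, 0, 1], [0, -1, 65, 0, 1], [0, -1, 65, 0, 1], [0, -1, 65, 0, 0.2], [0, -1, 65, 0, -0.2], [0, -1, 65, 0, -0.6], [0, -1, 65, 0, -1], [0, -1, 65, 0, -1], [0, -1, 65, 0, -1]]], "squeeze": 40}}

```text
time_s: 4.05
eef_pos: [542.5, -212.6, 27.2]
ee_rot: [0.001, 0.839, 0.544, 0.0]
force: [-0.4, 0.2, 5.2]
grip_width: 0.355
```

```bash
python3 -c "
from h import *
tool([542.5,-212,126])"
```

```text
t 4.05 tcp [ 542.5 -212.6   27.2] F [-0.4  0.2  5.2] w 0.355 zax [ 0.0018 -0.0021 -1.    ] xax [ 0.408  0.913 -0.001]
shift [  0.4  -0.  -98.8]
```

Request:
{"api": "move_arm", "payload": {"rows": [[[0, 0, 0, 0, -1], [0, 0, 0, 0, -1], [0, 0, -4, 0, -1], [0, 0, -14, 0, -1], [0, 0, -40, 0, -1], [0, 0, -75, 0, -1], [0, 0, -110, 0, -1], [0, 0, -145, 0, -1], [0, 0, -145, 0, -1], [0, 0, -145, 0, -1]]], "squeeze": 70}}

```text
time_s: 5.3
eef_pos: [541.9, -212.1, 171.6]
ee_rot: [0.001, 0.839, 0.544, -0.0]
force: [0.3, 0.7, -0.8]
grip_width: 0.338
```

```bash
python3 -c "
from h import *
tool([622,156,190])"
```

```text
t 5.3 tcp [ 541.9 -212.1  171.6] F [ 0.3  0.7 -0.8] w 0.338 zax [ 9.0e-04 -1.5e-03 -1.0e+00] xax [ 0.408  0.913 -0.001]
shift [368.7 -77.1 -18.9]
```

Request:
{"api": "move_arm", "payload": {"rows": [[[20, -4, 0, 0, -1], [55, -12, 0, 0, -1], [100, -21, 0, 0, -1], [145, -30, 0, 0, -1], [190, -40, 0, 0, -1], [235, -49, 0, 0, -1], [280, -59, 0, 0, -1], [320, -67, 0, 0, -1], [350, -73, 10, 0, -1], [365, -76, 25, 0, -1], [369, -77, 32, 0, -1], [369, -77, 32, 0, -1]]]}}

```text
time_s: 6.8
eef_pos: [621.9, 155.6, 138.3]
ee_rot: [0.001, 0.839, 0.544, -0.001]
force: [-0.1, -0.2, -0.6]
grip_width: 0.342
```

```bash
python3 - <<'E'
from h import *
from rig import eyes
import pickle
tool([622,156,125])
c={n:eyes.capture(n) for n in('scene','top')}; pickle.dump(c,open("c1.pkl","wb"))
tool([622,156,125])
a=[cv2.resize(i['color'][y:y+60,x:x+40],(400,600),interpolation=2) for i,(x,y) in zip(c.values(),((322,180),(162,145)))]
cv2.imwrite('pics/hover.png',((np.hstack(a)/255.)**.6*255).astype(np.uint8))
E
```

```text
t 6.8 tcp [621.9 155.6 138.3] F [-0.1 -0.2 -0.6] w 0.342 zax [-7.0e-04 -1.8e-03 -1.0e+00] xax [ 0.409  0.913 -0.002]
shift [ 0.4 -0.1 13.3]
t 6.9 tcp [622.5 155.2 139.5] F [ 0.1 -0.5 -0.3] w 0.343 zax [ 0.0014 -0.0016 -1.    ] xax [ 0.409  0.912 -0.001]
shift [ 0.5 -0.8 14.5]
```

View pics/hover.png

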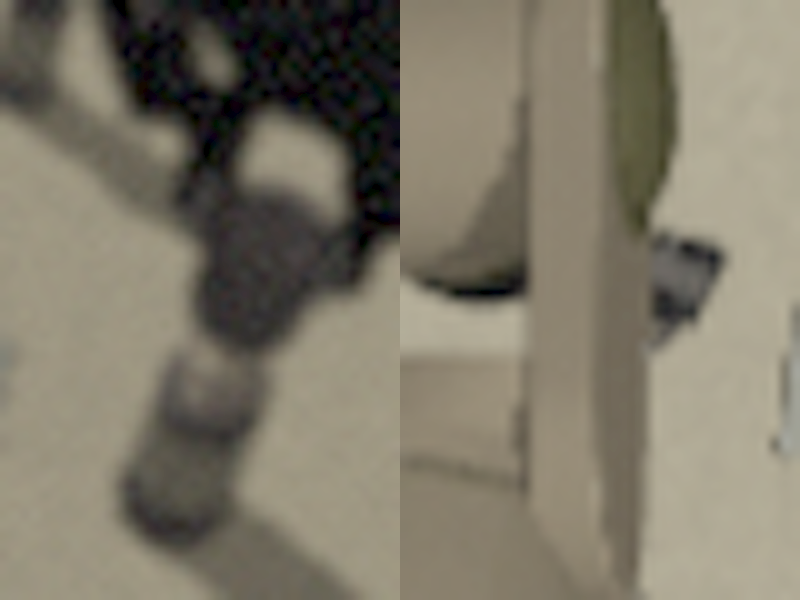

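The scene view shows the gripped cap, with its lower edge at about (245,350) in the crop. It hangs just above the white neck of the stick, whose shoulder spans about x 165–268 at y 400. Next I'll compare the edge midpoints with the projected axis.

```bash
python3 - <<'E'
from h import *
import pickle
c=pickle.load(open("c1.pkl","rb"))["scene"]; g=cv2.cvtColor(c["color"],6).astype(float)
c0=pickle.load(open("c0.pkl","rb"))["scene"]; g0=cv2.cvtColor(c0["color"],6).astype(float)
zs=np.linspace(0,190,400); L=np.array([proj(c,[622,156,z]) for z in zs])
def edges(g,row,c0):
    x=np.arange(c0-11,c0+12); p=g[row,c0-11:c0+12]; bg=max(p[0],p[-1]); th=(np.median(p[9:14])+90)/2
    i=np.arange(0.,22,.05); q=np.interp(i,np.arange(23),p); ins=np.where(q<65)[0]
    k=220
    l=k
    while l>0 and q[l]<68: l-=1
    r=k
    while r<len(q)-1 and q[r]<68: r+=1
    return c0-11+i[l],c0-11+i[r]
for G,n in((g0,"before"),(g,"now")):
    for row in range(200,232):
        cx=np.interp(-row,-L[:,1],L[:,0]); z=np.interp(-row,-L[:,1],zs) if False else np.interp(row,L[::-1,1],zs[::-1]); cx=np.interp(row,L[::-1,1],L[::-1,0])
        l,r=edges(G,row,int(round(cx))); print(n,row,"z%.0f axis %.1f  edges %.1f %.1f mid %.2f off %.2f"%(z,cx,l,r,(l+r)/2,(l+r)/2-cx))
E
```

```text
before 200 z177 axis 349.6  edges 350.0 350.0 mid 350.00 off 0.35
before 201 z172 axis 349.3  edges 349.0 349.0 mid 349.00 off -0.25
before 202 z167 axis 348.9  edges 349.0 349.0 mid 349.00 off 0.14
before 203 z161 axis 348.5  edges 348.0 348.0 mid 348.00 off -0.47
before 204 z156 axis 348.1  edges 348.0 348.0 mid 348.00 off -0.08
before 205 z150 axis 347.7  edges 348.0 348.0 mid 348.00 off 0.31
before 206 z145 axis 347.3  edges 347.0 347.0 mid 347.00 off -0.29
before 207 z139 axis 346.9  edges 347.0 347.0 mid 347.00 off 0.10
before 208 z134 axis 346.5  edges 347.0 347.0 mid 347.00 off 0.49
before 209 z128 axis 346.1  edges 346.0 346.0 mid 346.00 off -0.12
before 210 z122 axis 345.7  edges 346.0 346.0 mid 346.00 off 0.27
before 211 z117 axis 345.3  edges 345.0 345.0 mid 345.00 off -0.33
before 212 z111 axis 344.9  edges 345.0 345.0 mid 345.00 off 0.06
before 213 z105 axis 344.5  edges 345.0 345.0 mid 345.00 off 0.45
before 214 z99 axis 344.2  edges 344.0 344.0 mid 344.00 off -0.16
before 215 z93 axis 343.8  edges 344.0 344.0 mid 344.00 off 0.23
before 216 z87 axis 343.4  edges 343.0 
[... 2296 characters left out ...]
1 mid 342.42 off 0.62
now 221 z57 axis 341.4  edges 336.4 347.9 mid 342.15 off 0.74
now 222 z50 axis 341.0  edges 336.0 347.6 mid 341.77 off 0.75
now 223 z44 axis 340.6  edges 335.7 347.0 mid 341.35 off 0.72
now 224 z38 axis 340.2  edges 335.2 346.6 mid 340.93 off 0.69
now 225 z31 axis 339.8  edges 334.9 346.1 mid 340.50 off 0.65
now 226 z25 axis 339.5  edges 334.1 345.7 mid 339.90 off 0.45
now 227 z18 axis 339.1  edges 333.6 345.4 mid 339.48 off 0.41
now 228 z11 axis 338.7  edges 333.1 345.1 mid 339.12 off 0.45
now 229 z4 axis 338.3  edges 333.2 345.2 mid 339.25 off 0.97
now 230 z0 axis 338.0  edges 333.3 345.7 mid 339.50 off 1.48
now 231 z0 axis 338.0  edges 333.3 346.2 mid 339.77 off 1.75
```

```bash
python3 - <<'E'
from h import *
import pickle
c=pickle.load(open("c1.pkl","rb"))["scene"]; g=cv2.cvtColor(c["color"],6).astype(float)
def chords(X,Y,z,rows,r=16):
    a=np.linspace(0,2*np.pi,720); P=np.array([proj(c,[X+r*np.cos(t),Y+r*np.sin(t),z]) for t in a])
    o=[]
    for row in rows:
        s=P[:,1]-row; i=np.where(s*np.roll(s,-1)<0)[0]; o.append(sorted(P[i,0].round(1)))
    return o,P[:,1].max().round(2),proj(c,[X,Y,z]).round(1)
print("cap mouth pred (622.2,155.4,121)",chords(622.2,155.4,121,[211,212,213,214]))
print(chords(622.2,155.4,119,[211,212,213,214]))
print("foot (622,156,0)",chords(622,156,0,[230,231,232]))
print("foot (622,158,0)",chords(622,158,0,[230,231,232]))
print("lateral px per mm: ",(proj(c,[622,157,100])-proj(c,[622,156,100])).round(3),(proj(c,[623,156,100])-proj(c,[622,156,100])).round(3),(proj(c,[622,156,101])-proj(c,[622,156,100])).round(3))
np.set_printoptions(linewidth=200)
print(g[204:220,336:358].astype(int))
print(g[226:238,328:352].astype(int))
E
```

```text
cap mouth pred (622.2,155.4,121) ([[np.float64(339.7), np.float64(351.3)], [np.float64(340.1), np.float64(351.1)], [np.float64(340.8), np.float64(350.7)], [np.float64(341.8), np.float64(349.9)]], np.float64(215.45), array([345.4, 210.3]))
([[np.float64(339.5), np.float64(351.1)], [np.float64(339.8), np.float64(351.1)], [np.float64(340.4), np.float64(350.7)], [np.float64(341.3), np.float64(350.1)]], np.float64(215.8), array([345.3, 210.6]))
foot (622,156,0) ([[np.float64(332.7), np.float64(343.4)], [np.float64(333.1), np.float64(343.3)], [np.float64(333.6), np.float64(343.0)]], np.float64(234.51), array([338. , 229.7]))
foot (622,158,0) ([[np.float64(333.4), np.float64(344.0)], [np.float64(333.7), np.float64(344.0)], [np.float64(334.2), np.float64(343.7)]], np.float64(234.6), array([338.7, 229.7]))
lateral px per mm:  [0.36  0.043] [-0.008  0.314] [ 0.067 -0.17 ]
[[107 108 107  98  84  61  32  17  17  21  22  21  21  21  23  24  26  24  15  20  19   6]
 [106 108 107 110 101  72  41  18  18  21  19  23  24  20  25  29  26  23  16  25  18   6]
 [106 104 109 107  96  70  38  17  17  19  
[... 1720 characters left out ...]
1 107]
 [103 103 104 107  99  78  49  25  20  25  23  27  29  31  27  28  36  47  65  77  89  96 104 111]
 [105 105 107 104 103  90  64  41  23  16  18  15  17  22  21  30  41  51  58  60  65  78  93 103]
 [106 107 107 106 103 100  90  64  37  24  20  22  23  21  30  41  51  57  57  55  55  65  77  91]
 [103 107 106 104 106 104 100  89  67  47  36  31  30  33  44  49  54  57  57  56  56  57  63  78]
 [104 106 105 105 104 105 108 107  94  81  66  52  48  51  53  54  57  54  57  56  55  54  58  63]
 [106 103 104 107 104 108 106 107 110  98  89  78  69  58  56  58  57  56  55  57  57  59  57  57]
 [108 105 104 104 107 105 107 106 110 108 102  99  89  75  65  56  55  56  56  56  57  57  56  59]]
```

```bash
python3 -c "
from h import *
tool([622.7,155.8,110])"
```

```text
t 6.9 tcp [622.5 155.2 139.5] F [ 0.1 -0.5 -0.3] w 0.343 zax [ 0.0014 -0.0016 -1.    ] xax [ 0.409  0.912 -0.001]
shift [ 0.6 -0.1 29.5]
```

Request:
{"api": "move_arm", "payload": {"rows": [[[0.6, 0, 4, 0, -1], [0.6, 0, 8, 0, -1], [0.6, 0, 12, 0, -1], [0.6, 0, 16, 0, -1], [0.6, 0, 20, 0, -1], [0.6, 0, 23, 0, -1], [0.6, 0, 26, 0, -1], [0.6, 0, 28, 0, -1], [0.6, 0, 28, 0, -1]]]}}

```text
time_s: 8.02
eef_pos: [622.7, 155.7, 111.4]
ee_rot: [0.001, 0.839, 0.543, 0.0]
force: [-0.2, -0.6, -1.0]
grip_width: 0.34
```

```bash
python3 - <<'E'
from h import *
from rig import eyes
tool([622.7,155.8,96])
i=eyes.capture('scene')['color'][180:240,322:372]
cv2.imwrite('pics/on.png',((cv2.resize(i,(500,600),interpolation=2)/255.)**.6*255).astype(np.uint8))
E
```

```text
t 8.025 tcp [622.7 155.7 111.4] F [-0.2 -0.6 -1. ] w 0.34 zax [ 0.0012 -0.0016 -1.    ] xax [ 0.409  0.912 -0.001]
shift [ 0.1 -0.1 15.4]
```

View pics/on.png

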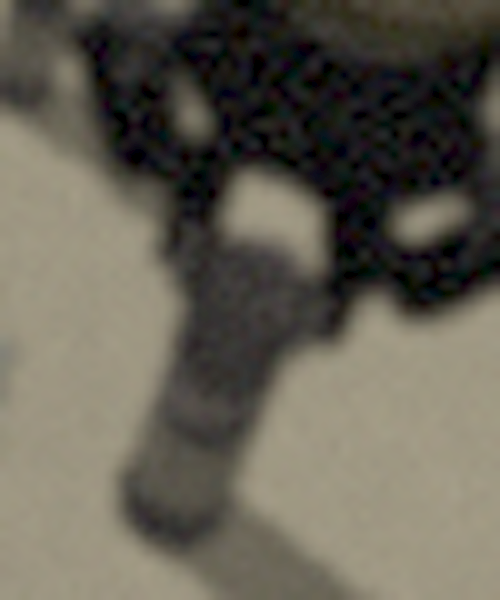

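The picture shows the cap seated over the neck in line with the upright stick, and there is no side force. Pressing slowly onto the nibs.

Request:
{"api": "move_arm", "payload": {"rows": [[[0, 0, 2, 0, -1], [0, 0, 3.5, 0, -1], [0, 0, 5, 0, -1], [0, 0, 6, 0, -1], [0, 0, 6, 0, -1]]], "squeeze": 90}}

```text
time_s: 8.7
eef_pos: [622.9, 155.8, 105.7]
ee_rot: [0.001, 0.839, 0.543, 0.0]
force: [-0.2, 0.3, 1.5]
grip_width: 0.332
```

Request:
{"api": "move_arm", "payload": {"rows": [[[0, 0, 0.5, 0, -1], [0, 0, 1, 0, -1], [0, 0, 1.5, 0, -1], [0, 0, 1.5, 0, -1]]]}}

```text
time_s: 9.2
eef_pos: [623.3, 155.8, 105.2]
ee_rot: [0.002, 0.839, 0.543, 0.001]
force: [-0.7, 0.1, 7.0]
grip_width: 0.331
```

About 7 N on the nibs at TCP z 105.2, which is the expected height. Step 2 should be met, so I'll press on.

Request:
{"api": "move_arm", "payload": {"rows": [[[0, 0, 1, 0, -1], [0, 0, 2, 0, -1], [0, 0, 3, 0, -1], [0, 0, 4, 0, -1], [0, 0, 4, 0, -1]]]}}

```text
time_s: 9.82
eef_pos: [623.0, 155.7, 100.5]
ee_rot: [0.001, 0.839, 0.543, 0.0]
force: [0.3, -0.2, -1.0]
grip_width: 0.329
```

The push has dropped to nothing, so the cap has snapped over. Going on to the shoulder.

Request:
{"api": "move_arm", "payload": {"rows": [[[0, 0, 1, 0, -1], [0, 0, 2, 0, -1], [0, 0, 3, 0, -1], [0, 0, 4, 0, -1], [0, 0, 5, 0, -1], [0, 0, 5, 0, -1]]]}}

```text
time_s: 10.58
eef_pos: [623.5, 155.5, 96.7]
ee_rot: [0.002, 0.839, 0.543, 0.001]
force: [-2.3, -1.2, 6.3]
grip_width: 0.328
```

Request:
{"api": "move_arm", "payload": {"rows": [[[0, 0, 1.5, 0, -1], [0, 0, 2.5, 0, -1], [0, 0, 3, 0, -1], [0, 0, 3, 0, -1], [0, 0, 3, 0, -1], [0, 0, 3, 0, -1]]]}}

```text
time_s: 11.32
eef_pos: [624.7, 155.3, 96.5]
ee_rot: [0.003, 0.839, 0.544, 0.003]
force: [-2.5, -1.8, 15.2]
grip_width: 0.331
```

```bash
python3 - <<'E'
from h import *
from rig import eyes
for _ in range(3):
    tool([622.7,155.8,96]); i=eyes.capture('scene')['color'][180:240,322:372]
cv2.imwrite('pics/home.png',((cv2.resize(i,(500,600),interpolation=2)/255.)**.6*255).astype(np.uint8))
E
```

```text
t 11.325 tcp [624.7 155.3  96.5] F [-2.5 -1.8 15.2] w 0.331 zax [ 0.0084 -0.0023 -1.    ] xax [0.409 0.912 0.001]
shift [-0.4 -2.   0.5]
t 11.375 tcp [624.7 155.4  96.6] F [-3.  -1.6 15.9] w 0.331 zax [ 0.0085 -0.0023 -1.    ] xax [0.409 0.912 0.001]
shift [-0.4 -2.   0.5]
t 11.425 tcp [624.7 155.3  96.6] F [-3.2 -2.2 16. ] w 0.329 zax [ 0.0085 -0.0023 -1.    ] xax [0.409 0.912 0.001]
shift [-0.4 -2.   0.5]
```

View pics/home.png

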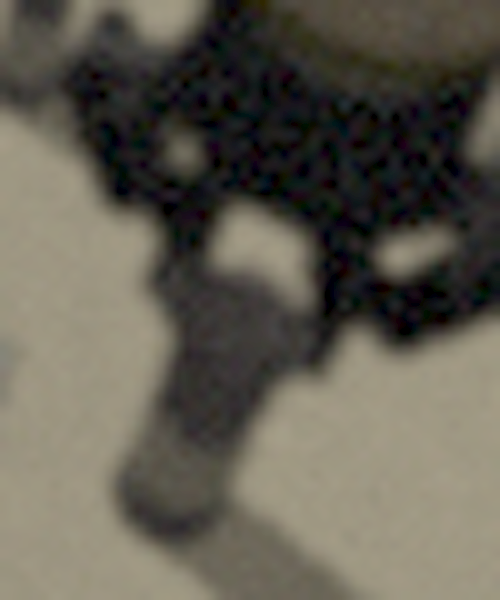

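The cap's rim now meets the tube with no white or gap showing at about (205,440), and the push is a steady 16 N. The arm has drifted about 2 mm in x under load with 3 N sideways, so I'll relieve that before handing in.

Request:
{"api": "move_arm", "payload": {"rows": [[[-0.5, -1.2, 3, 0, -1], [-0.9, -2, 3, 0, -1], [-1, -2.3, 3, 0, -1], [-1, -2.3, 3, 0, -1], [-1, -2.3, 3, 0, -1]]]}}

```text
time_s: 12.1
eef_pos: [623.5, 155.3, 96.4]
ee_rot: [0.005, 0.839, 0.544, 0.005]
force: [-2.5, -1.0, 16.2]
grip_width: 0.33
```

```bash
python3 - <<'E'
from h import *
from rig import eyes
for _ in range(6): eyes.capture('scene'); 
tool([622.7,155.8,96])
E
```

```text
t 12.4 tcp [623.5 155.3  96.4] F [-2.8 -0.6 15. ] w 0.33 zax [ 0.0132 -0.0025 -0.9999] xax [0.409 0.912 0.003]
shift [ 0.1 -1.   0.4]
```

```bash
python3 - <<'E'
from h import *
from rig import eyes
import pickle
c0=pickle.load(open("c0.pkl","rb"))["scene"]["color"]; c=eyes.capture('scene')["color"]
for r in range(216,230,2):
    o=[]
    for im in(c0,c):
        g=cv2.cvtColor(im,6).astype(float)[r]; k=341
        l=k
        while g[l]<68:l-=1
        q=k
        while g[q]<68:q+=1
        o+=[round(l+(g[l]-68)/(g[l]-g[l+1]),2),round(q-(g[q]-68)/(g[q]-g[q-1]),2)]
    print(r,o)
tool([622.7,155.8,96])
E
```

```text
216 [np.float64(338.0), np.float64(341.31), np.float64(337.54), np.float64(354.59)]
218 [np.float64(337.14), np.float64(348.71), np.float64(337.0), np.float64(349.89)]
220 [np.float64(336.52), np.float64(348.45), np.float64(336.32), np.float64(348.19)]
222 [np.float64(335.67), np.float64(347.75), np.float64(335.73), np.float64(347.11)]
224 [np.float64(335.0), np.float64(346.81), np.float64(334.79), np.float64(346.24)]
226 [np.float64(333.67), np.float64(346.0), np.float64(333.5), np.float64(345.29)]
228 [np.float64(333.04), np.float64(345.37), np.float64(332.77), np.float64(344.68)]
t 12.45 tcp [623.6 155.2  96.4] F [-1.9 -1.1 14.9] w 0.329 zax [ 0.0132 -0.0025 -0.9999] xax [0.409 0.912 0.003]
shift [ 0.2 -1.   0.4]
```

The stick is within about 1 mm of its start and still upright, and the push is a steady 15 N. Handing in.

```bash
python3 -c "
from rig import ctrl,sense
print(ctrl.finish_job()); s=sense(); print(s['time_s'],s['eef_pos'],s['force'],s['grip_width'])"
```

```text
the job is handed in; nothing more can be done
None
the job is handed in; nothing more can be done
```

I recapped the glue stick and handed the job in at about 12.5 s, still gripping the cap at the 90 N setting and pushing down. The job reports no verdict.

**How it went:** I took the cap from the coaster, set it over the neck and pressed. The push rose to about 7 N at the nibs, dropped to nothing at the snap, and rose again at the shoulder. The tool stopped within about 0.3 mm of the height where the cap should be fully home.

**Last checks:**
- **Push:** it held steady at about 15–16 N.
- **Tool tilt:** about 0.013 rad.
- **Stick:** its edges in the scene camera were within about 1 mm of where they started, and it looked upright. Movement towards or away from that camera was checked only by eye.
- **Gap:** none could be seen between the cap's rim and the shoulder.

**What disagreed:**
- **Sideways force:** about 2–3 N remained at the end. Under load the arm had drifted 2 mm in x; I took back about 1 mm, but that barely changed this force.
- **Camera offset:** the scene camera placed the stick and cap about 1–2 mm off in y compared with the top camera and the arm's readings. I therefore lined them up relative to each other in the image.

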